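Start the wet flat-lap grinder

TASK

Start up the wet flat-lap grinder for grinding stones with light fingertip presses on its controls: switch on the mains (the large rocker), then the water (the small rocker on the splash-bowl side), and only then press the flat round push-button beside the mushroom stop button all the way in to start the lap, and let it go. A rocker is switched on by pressing its raised end fully down, where it stays. Leave the lamp rocker, the stop button, the speed knob and the stones, bead board and dish standing about as they are, and finish clear of the machine.

Things in the scene. Friction and masses are not known exactly. Their poses are not given: they have to be found in the camera images.
- lap: Grey bench grinder, fixed, 320 mm (x) by 475 mm (y: -90 to +385), level deck top 130 mm above the bench. Origin on the bench under the middle of the control deck (y -90 to +90); x points from the robot side to the back, y left to the bowl. Controls at (x, y) mm: mains (35, 35), speed knob (35, -35), water (-35, 35), lamp (-35, -35), start (-105, 35), stop (-105, -35); stone tray at x 92 to 154, rim 8 mm.
- bowl (a point): Centre of the white splash bowl's mouth, 264 mm across, 60 mm above the deck, at (0, 235) mm in the grinder's frame, with a 200 mm lap disc inside. A steel hand rest crosses its near side (x -140, y 135 to 335), 88 mm above the deck; a water pipe rises behind it at (146, 235) to 124 mm and bends over the disc; a lamp stalk stands at (135, 355), its shade 150 to 205 mm above the deck over (83, 311).
- mains (a joint): Mains rocker, grey in a black frame, 42 mm long (x of the grinder), 28 mm wide, two flat facets in a shallow V, pivot across its middle 5 mm above the deck. 0 = off: near facet level 5 mm above the deck, far (+x) end raised to 12 mm. 0.34 rad = on: far facet level, near end raised. Stays where it is left; moves at 2 to 3 N near the raised end.
- mains_end (a point): Point on the top of the mains rocker's far facet, near its end (17 mm from the pivot): the place to press. About 11 mm above the deck when off, 5 mm when on.
- water (a joint): Water pump rocker, grey in a black frame, 33 mm long (x) by 22 mm wide, same build, on the bowl side (left) of the middle row. 0 = off (far end raised, 10 mm above the deck), 0.34 rad = on (far facet level, 5 mm above the deck). Stays where it is left; moves at about 3 N near the raised end.
- water_end (a point): Point on the top of the water rocker's far facet, near its end (13 mm from the pivot): the place to press. About 9 mm above the deck when off, 5 mm when on.
- start (a joint): Start push-button, black flat round cap 28 mm across in a steel housing, sprung; 0 = out, 0.005 m = fully in (about 4 N). It springs back when let go.
- start_top (a point): Centre of the top of the start button's cap, 21 mm above the deck when out.
- lamp (a joint): Work-lamp rocker, grey in a black frame, like the water rocker but on the right; off at 0, on at 0.34 rad. Starts off; to be left off.
- stop (a joint): Stop button, black mushroom head 40 mm across, top 28 mm above the deck, sprung; 0 = out, 0.005 m = in. To be left alone.
- speed_mark (a point): Point on the rim of the black speed knob (36 mm across, about 45 mm high above the deck at its bar grip), 15 mm from its vertical axis; shows its setting, which is to be left alone.
- deck_core: Stone core, green-grey cylinder 22 mm across and 34 mm tall, standing loose in the stone tray at the back of the control deck. Origin: centre of its underside. Bystander.
- board: White plastic bead board, 150 by 150 by 14 mm, with 25 round pockets, three 18 mm stone beads lying in them; on the bench to the right of the grinder. Origin: centre of its underside. Bystander.
- dish: White ceramic dish, 170 mm across, 18 mm high, with three short stone cores up to 30 mm tall standing in it; on the bench to the right of the grinder. Origin: centre of its underside. Bystander.

How it is judged:
By the outcome, as a careful person would: the job done as asked, in the order asked, and still so for the second after the job is handed in, with the robot touching nothing.
It also fails if it takes over 42 s, if anything falls off the work surface, if the arm or the gripper's body presses on something with over 40 N, if the wrist force passes 120 N, or if a joint passes its speed limit or range.

ROBOT

A 6-joint arm with a two-finger parallel gripper is mounted at the origin on the work surface. World frame = base frame: x ahead of the robot, y to its left, z up, the work surface at z = 0. Lengths are in m, angles in rad, forces in N, time in s.
With the tool pointing down it reaches from about 0.3 to 0.775 m from the base axis. Payload 14.6 kg.
Tool frame: the origin (TCP) lies on the centre line of the jaws, within the pads' length; the fingertips stand 19 mm ahead of it and the grasp point (between the pads) is the TCP (ctrl.tip_reach is the distance from the TCP to the fingertips, in m); x points along the fingers, y is the direction in which the jaws open and shut, and the axes are right-handed (so a half turn about x gives the same grasp; the last joint's range is limited). The gripper opens to 94 mm and grips with 3 to 60 N. Pads are 16 mm wide; open, the fingers measure 119 mm over their backs; the gripper's body (75 mm by 177 mm) begins 78 mm behind the grasp point.
Start: joints at [-1.345, 0.3, 1.521, -0, 1.321, -0.067], TCP at [0.159, -0.527, 0.224] pointing down, gripper open.
Joint ranges: [-3.03, 3.03], [-0.79, 2.21], [0.23, 2.52], [-1.04, 4.18], [0, 3.07], [-2.55, 2.55]. Speed limits (rad/s): [2.22, 2.22, 2.57, 3.14, 3.14, 3.14].

INTERFACE

Orientations are given as [roll, pitch, yaw] about the fixed x, y, z axes, in that order (R = Rz(yaw) Ry(pitch) Rx(roll)).
In Python, from station import ctrl, optics, models gives the robot as it stands. The module is installed in compiled form; this text tells all that it offers.
- The arm moves only by the tool arm_command, never from a script. Its argument "deltas" is a list of rows, each an object with "translation": the shift along the tool's x, y, z in units of 25 mm (1.0 is 25 mm), a list of three; "turn": the turn, a rotation vector about the tool's x, y, z in units of 5 degrees (1.0 is 5 degrees), a list of three. In form: [{"translation": [x, y, z], "turn": [rx, ry, rz]}, ...]. A call has 1 to 12 rows; each row is the pose to reach, as a shift and turn from the pose commanded when the call began, along the tool's axes at that moment; what a row does not reach only later rows make up. A row lasts 1/12 s, in which the tool goes at most 41.7 mm and 7.16 degrees, less where a joint would pass 70% of its speed; a pose out of reach is approached as far as the arm can. A call with a gripper value outside its range is refused whole. "gripper" is the finger opening in mm, from 0 to 94, set as the call begins (left out, the last holds). The fingers move at their own pace and stop on an object; "force" is the grip in N (left out, the last holds). Time passes only in rows, so rows that repeat a pose let the fingers close. It gives the time, the measured TCP pose, the force and the opening at its end, in the units of the state.
- ctrl.get_obs(): the state, without advancing time (a new reading comes with each control period).
- optics.camera(name): name is "side" or "top"; returns the picture (400x640x3 uint8, red, green, blue); there is no depth.
- optics.get_calibration(name): a dict with "K" (3x3 intrinsics, pixels), "k1" (the pictures are not rectified: a ray, as slopes to the right and down, at radius r is drawn at 1 + k1 r^2 times it, then the intrinsics apply), "origin" and "orientation" of the camera in the world. Camera axes: x right, y down, z forward; pixel columns grow to the right and rows downward; lengths in m; the calibration is good to about 2 mm. A picture is of the moment at which its call begins. get_calibration takes no time and is no camera call.
- ctrl.hand_in(): hands the job in, once; it reports no verdict.
Trained networks look in the newest picture that a camera, given by its name, has taken for a name from the list of things; names that differ only in an ending like _2 or _b are one class to them, and where a whole thing is asked for, a point or a joint stands for the part that bears it (a point fixed in the world has none). Each returns a list of dicts, best first, with "score" (0 to 1); they miss things now and then, are a little off and sometimes report something else, mostly with a low value. They report only what shows in the picture. A call takes as long as a camera call.
- models.look_for(target, camera): "box" ([left, top, right, bottom] in pixels, round what is visible of it).
- models.cut_out(target, camera): "pixels" (400x640 bool, what is visible of it) and "box" ([left, top, right, bottom] in pixels, round what is visible of it).
- models.mark_of(target, camera): "at" ([column, row] in pixels: a listed point, or the origin of a listed thing).
The state is a dict: "time_s": time; "qpos": joint angles; "joint_vel": joint speeds; "tau": joint torques, N m; "ee_pos": TCP position; "eef_rot": TCP orientation; "force": force on the tool from outside, world axes, zero at the start; "moment": the same for the moment, N m; "grip_width": finger opening in m.
Only numpy, scipy, OpenCV 4.12 (cv2) and the standard library are available. Lean on these libraries where they do the work, as an engineer would, in place of code of your own. Each camera call takes 0.05 s, during which the arm holds its last target.

## Working session

There is one attempt and no reset: what is moved stays moved. The work goes in short steps, Python scripts to look and compute and a tool call to move; the robot and the scene stay as the last step left them, time stands still between calls to the robot, and variables do not carry over. Pictures are saved under pics/ and viewed, and the job is handed in when it is done.

Besides the shell and the picture viewer there is one more tool, called as a command line: name --argument value ..., lists and objects as JSON in quotes. arm_command: Moves the arm, as the interface text tells. Its arguments: {"type":"object","properties":{"deltas":{"type":"array"},"gripper":{"type":"number"},"force":{"type":"number"}},"required":["deltas"]}

```bash
mkdir -p pics; python3 - <<'E'
from station import ctrl, optics, models
import cv2, numpy as np
o=ctrl.get_obs(); print({k:np.round(v,4) for k,v in o.items()}, ctrl.tip_reach)
for n in ("side","top"):
    im=optics.camera(n); cv2.imwrite(f"pics/{n}0.png",im[:,:,::-1]); c=optics.get_calibration(n); print(n,c)
    for t in ["mains_end","water_end","start_top","speed_mark","bowl","lap","deck_core","board","dish","stop","lamp"]:
        r=models.mark_of(t,n); print(t,[(np.round(d["at"],1),round(d["score"],2)) for d in r[:2]])
print(ctrl.get_obs()["time_s"])
E
```

```text
{'time_s': np.float64(0.0), 'qpos': array([-1.3446,  0.3004,  1.5216, -0.    ,  1.3207, -0.0666]), 'joint_vel': array([-0.0014,  0.0008,  0.0012,  0.0001,  0.0016,  0.0002]), 'tau': array([-2.00000e-04, -5.31801e+01, -3.52734e+01,  7.08000e-02,
        2.45000e-02, -1.00000e-04]), 'ee_pos': array([ 0.1587, -0.5264,  0.2239]), 'eef_rot': array([-1.6042,  1.5697,  1.8302]), 'force': array([-0.2735, -0.0155, -0.6072]), 'moment': array([ 0.0175,  0.0242, -0.0209]), 'grip_width': np.float64(0.0938)} 0.019
side {'K': array([[444.42302103,   0.        , 320.89776997],
       [  0.        , 444.42302103, 195.10307096],
       [  0.        ,   0.        ,   1.        ]]), 'k1': -0.04976579593539207, 'origin': array([0.27008526, 0.68073676, 0.75407939]), 'orientation': array([-2.26677955e+00,  4.92851403e-04, -2.73859468e+00])}
mains_end [(array([286.7, 163.7]), 0.44)]
water_end [(array([308.2, 172.2]), 0.61)]
start_top [(array([348. , 180.3]), 0.41)]
speed_mark [(array([310. , 146.4]), 0.82)]
bowl [(array([257.2, 205.8]), 0.58)]
lap [(array([391.3, 171.2]), 0.51)]
deck_core [(array([264. , 154.1]), 0.49)]
board [(array([324.1, 158.1]), 0.89), (array([255.9, 209.1]), 0.46)]
dish [(array([390. , 172.2]), 0.7)]Traceback (most recent call last):
  File "<stdin>", line 7, in <module>
ValueError: it knows: board, bowl, deck_core, dish, lap, mains_end, speed_mark, start_top, water_end
```

```bash
cat > h.py <<'E'
from station import ctrl, optics, models
import cv2, numpy as np
from scipy.spatial.transform import Rotation as R
from scipy.optimize import least_squares
def cam(n):
    c=optics.get_calibration(n); return c["K"],c["k1"],np.array(c["origin"]),R.from_euler("xyz",c["orientation"]).as_matrix()
def proj(P,n):
    K,k1,o,M=cam(n); p=(np.atleast_2d(P)-o)@M; s=p[:,:2]/p[:,2:]; s=s*(1+k1*(s**2).sum(1,keepdims=True)); return s*[K[0,0],K[1,1]]+K[:2,2]
def grind(v,p):  # v=(x,y,yaw), p in grinder frame, z from bench
    p=np.atleast_2d(p); c,s=np.cos(v[2]),np.sin(v[2])
    return np.c_[v[0]+c*p[:,0]-s*p[:,1], v[1]+s*p[:,0]+c*p[:,1], p[:,2]]
def shot(n,f,box=None,sc=1):
    im=optics.camera(n)[:,:,::-1].copy()
    if box: l,t,r,b=box; im=im[t:b,l:r]
    im=cv2.resize(im,None,fx=sc,fy=sc,interpolation=cv2.INTER_CUBIC); cv2.imwrite(f,im)
E
python3 - <<'E'
from h import *
shot("top","pics/top0.png"); print(optics.get_calibration("top"))
for t in ["mains_end","water_end","start_top","speed_mark","bowl","lap","deck_core","board","dish"]:
        r=models.mark_of(t,"top"); print(t,[(np.round(d["at"],1),round(d["score"],2)) for d in r[:2]])
E
```

```text
{'K': array([[471.35723665,   0.        , 321.01757242],
       [  0.        , 471.35723665, 200.3512238 ],
       [  0.        ,   0.        ,   1.        ]]), 'k1': -0.08028516641836894, 'origin': array([0.49202343, 0.01225739, 1.11302829]), 'orientation': array([-3.06200942e+00, -1.95644320e-03, -1.57251987e+00])}
mains_end [(array([357.5, 145.9]), 0.7)]
water_end [(array([355.2, 179.9]), 0.63)]
start_top [(array([353.9, 223.9]), 0.72)]
speed_mark [(array([394.4, 157.6]), 0.59)]
bowl [(array([256., 161.]), 0.78)]
lap [(array([366.6, 184.2]), 0.59), (array([351.6, 180.9]), 0.57)]
deck_core [(array([371.9, 116.4]), 0.52)]
board [(array([454. , 160.6]), 0.88)]
dish [(array([468.1, 246.1]), 0.56)]
```

View pics/side0.png

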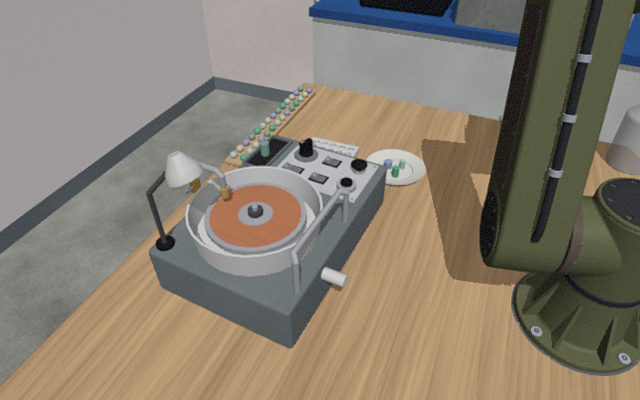

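View pics/top0.png

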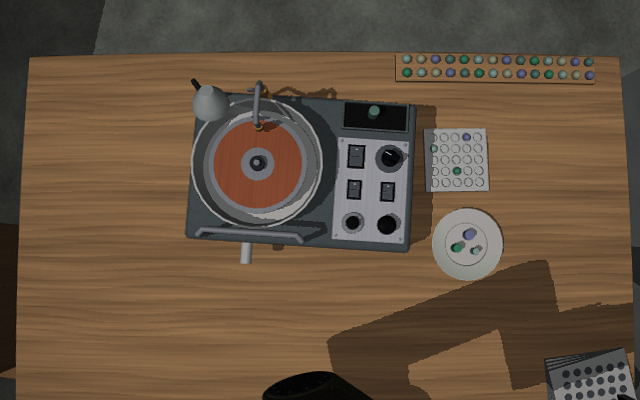

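The top view shows the mains rocker near (356,157), water (354,190), lamp (387,192), start (352,222), stop (387,224) and knob (390,158). The bowl is at about (257,163), and all controls are unobstructed. Next I fit the grinder pose.

```bash
python3 - <<'E'
from h import *
d=.13
P={"mains_end":(.052,.035,d+.011),"water_end":(-.022,.035,d+.009),"start_top":(-.105,.035,d+.021),"bowl":(0,.235,d+.06),"lap":(0,0,0)}
obs={"top":{}, "side":{}}
for n in obs:
    optics.camera(n)
    for t in P:
        r=models.mark_of(t,n)
        if r: obs[n][t]=r[0]["at"]
# hand-read centres
import json
def res(v,ns):
    out=[]
    for n in ns:
        for t,a in obs[n].items():
            if t=="lap": continue
            out.append(proj(grind(v,P[t]),n)[0]-a)
    return np.concatenate(out)
for ns in (["top"],["side"],["top","side"]):
    s=least_squares(res,[.57,-.07,0],args=(ns,),loss="soft_l1"); print(ns,np.round(s.x,4)); print(np.round(res(s.x,ns).reshape(-1,2),1).tolist())
np.save("v.npy",s.x)
for n,box,sc in (("top",(320,85,430,260),3.4),("side",(230,120,430,260),4)):
    im=optics.camera(n)[:,:,::-1].copy()
    l,t,r,b=box; im=cv2.resize(im[t:b,l:r],None,fx=sc,fy=sc,interpolation=cv2.INTER_CUBIC)
    Q=[(.035,.035,d+.005),(.052,.035,d+.011),(-.035,.035,d+.005),(-.022,.035,d+.009),(-.105,.035,d+.021),(-.105,-.035,d+.028),(-.035,-.035,d+.005),(.035,-.035,d+.045),(-.16,-.09,d),(.16,-.09,d),(-.16,.09,d)]
    for q in proj(grind(s.x,Q),n):
        cv2.circle(im,tuple(int(k) for k in (q+.5-[l,t])*sc),3,(0,0,255),1)
    cv2.imwrite(f"pics/{n}_fit.png",im)
E
```

```text
['top'] [ 0.6228 -0.0964 -0.0811]
[[-1.7, -0.4], [1.1, 3.3], [1.0, 0.1], [-0.7, -1.1]]
['side'] [ 0.6236 -0.089   0.0122]
[[-0.1, -0.2], [2.8, 2.3], [-1.4, -0.7]]
['top', 'side'] [ 0.6238 -0.0951 -0.0717]
[[-2.5, -0.7], [0.6, 3.0], [0.9, -0.2], [-1.5, -0.5], [0.8, -3.0], [2.3, 0.9], [-3.3, -0.5]]
```

View pics/top_fit.png

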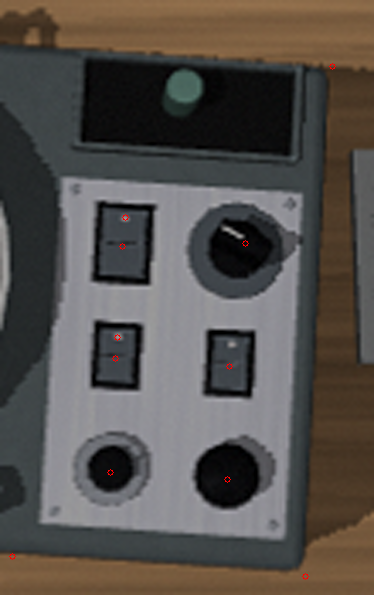

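View pics/side_fit.png

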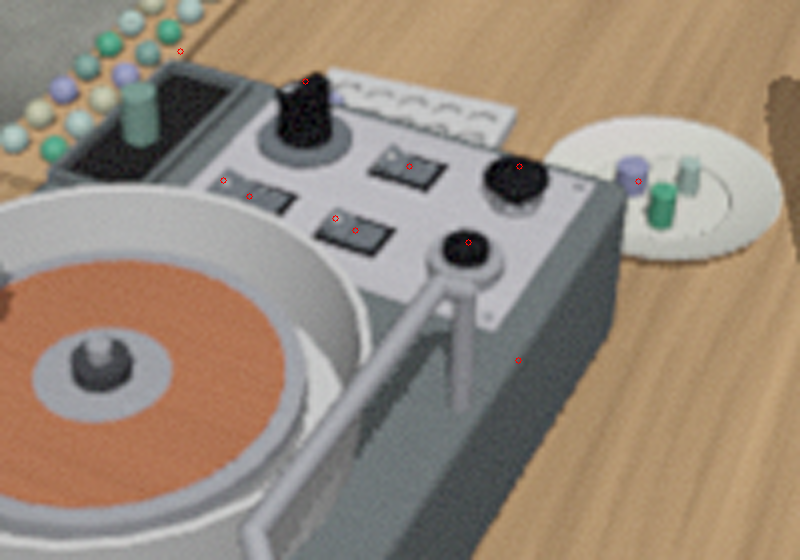

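```bash
python3 - <<'E'
from h import *
d=.13
Q=np.array([(.035,.035,d+.005),(-.035,.035,d+.005),(-.035,-.035,d+.005),(-.105,.035,d+.021),(-.105,-.035,d+.028)])
T=np.array([(124,243),(116,355),(229,362),(109,469),(226,475)])/3.4-.5+[320,85]
S=np.array([(256,194),(355,233),(408,168),(466,246),(516,173)])/4-.5+[230,120]
def res(v,w): 
    o=[]
    if "t" in w:o.append(proj(grind(v,Q),"top")-T)
    if "s" in w:o.append(proj(grind(v,Q),"side")-S)
    return np.concatenate(o).ravel()
for w in ("t","s","ts"):
    s=least_squares(res,[.62,-.09,-.05],args=(w,)); print(w,np.round(s.x,4),np.round(res(s.x,w).reshape(-1,2),1).tolist())
v=s.x; np.save("v.npy",v)
for t,q in dict(me=(.052,.035,d+.011),we=(-.022,.035,d+.009),st=(-.105,.035,d+.021),stop=(-.105,-.035,d+.028),knob=(.035,-.035,.175),rest=(-.14,.135,.218),bowl=(0,.235,.19)).items(): print(t,np.round(grind(v,q),4))
o=ctrl.get_obs(); print(R.from_euler("xyz",o["eef_rot"]).as_matrix().round(3), o["time_s"])
E
```

```text
t [ 0.6262 -0.0951 -0.0762] [[-0.2, -0.2], [-0.2, -0.1], [0.0, 0.4], [0.1, -0.4], [0.3, 0.3]]
s [ 0.6229 -0.0948 -0.1048] [[-1.5, 0.5], [-0.2, -0.4], [0.9, 0.2], [-0.3, 0.0], [1.0, -0.6]]
ts [ 0.625  -0.0953 -0.0845] [[0.0, 0.3], [-0.2, 0.4], [-0.0, 1.1], [-0.2, 0.0], [-0.0, 1.0], [-2.1, 0.4], [-0.5, -0.8], [0.1, -0.3], [-0.4, -0.8], [0.3, -1.4]]
me [[ 0.6798 -0.0648  0.141 ]]
we [[ 0.606  -0.0586  0.139 ]]
st [[ 0.5233 -0.0516  0.151 ]]
stop [[ 0.5174 -0.1213  0.158 ]]
knob [[ 0.6569 -0.1332  0.175 ]]
rest [[0.4969 0.051  0.218 ]]
bowl [[0.6448 0.1388 0.19  ]]
[[-0.     0.289 -0.957]
 [ 0.    -0.957 -0.289]
 [-1.    -0.     0.   ]] 1.7
```

```bash
cat >> h.py <<'E'
V=np.array([.6258,-.0952,-.079])
TH=np.radians(15)
def rot(th=TH):
    Y=np.array([np.cos(V[2]),np.sin(V[2]),0]); X=np.array([0,0,-1.]); M=np.c_[X,Y,np.cross(X,Y)]
    return M@R.from_rotvec([0,0,th]).as_matrix()
def tcp_for(g,th=TH):  # low (near) edge of closed fingertips at grinder point g
    M=rot(th); return grind(V,g)[0]-M@np.array([.019,-.0125,0]), M
def delta(p,M,p0=None,M0=None):
    o=ctrl.get_obs(); p0=np.array(o["ee_pos"]) if p0 is None else p0; M0=R.from_euler("xyz",o["eef_rot"]).as_matrix() if M0 is None else M0
    print("t",o["time_s"],"tr",np.round(M0.T@(p-p0)/.025,3),"turn",np.round(np.degrees(R.from_matrix(M0.T@M).as_rotvec())/5,3))
def edge():
    o=ctrl.get_obs(); M=R.from_euler("xyz",o["eef_rot"]).as_matrix(); e=np.array(o["ee_pos"])+M@np.array([.019,-.0125,0])
    c,s=np.cos(V[2]),np.sin(V[2]); q=e-[V[0],V[1],0]; print("edge grinder mm",np.round([1e3*(c*q[0]+s*q[1]),1e3*(-s*q[0]+c*q[1]),1e3*(q[2]-.13)],1),"F",np.round(o["force"],2),"t",o["time_s"],"w",o["grip_width"])
E
python3 - <<'E'
from h import *
p,M=tcp_for((.050,.035,.20)); print(p); delta(p,M); print(R.from_matrix(M).as_euler("xyz"))
E
```

```text
[ 0.68554037 -0.06481983  0.22158783]
t 1.7 tr [  0.114 -11.602 -25.507] turn [-13.657   1.798   2.631]
[ 1.57079633  1.30899694 -0.079     ]
```

arm_command --deltas '[{"translation":[-2,0,-1],"turn":[-1,0,0]},{"translation":[-2.5,-1.1,-2.4],"turn":[-2,0.2,0.3]},{"translation":[-2.5,-1.7,-3.7],"turn":[-3,0.4,0.6]},{"translation":[-2.5,-2.3,-5.1],"turn":[-4,0.5,0.8]},{"translation":[-2.5,-2.9,-6.4],"turn":[-5,0.7,1]},{"translation":[-2.5,-3.5,-7.7],"turn":[-6,0.8,1.2]},{"translation":[-2.5,-4.1,-9],"turn":[-7,0.9,1.4]},{"translation":[-2.5,-4.7,-10.3],"turn":[-8,1.1,1.6]},{"translation":[-2.5,-5.3,-11.6],"turn":[-9,1.2,1.8]},{"translation":[-2.5,-5.9,-13],"turn":[-10,1.3,2]},{"translation":[-2.5,-6.5,-14.3],"turn":[-11,1.5,2.2]},{"translation":[-2.5,-7.1,-15.6],"turn":[-12,1.6,2.4]}]' --gripper 0 --force 20

```text
time_s: 2.7
ee_pos: [0.4821, -0.2426, 0.2872]
eef_rot: [1.631, 1.329, -0.161]
force: [0.0, -0.4, -0.6]
grip_width: 0.0172
```

```bash
python3 - <<'E'
from h import *
p,M=tcp_for((.050,.035,.20)); delta(p,M); edge()
E
```

```text
t 2.7 tr [ 4.199  5.555 -8.671] turn [-1.598  0.24   0.222]
edge grinder mm [-139.1 -156.9  135.7] F [ 0.01 -0.37 -0.58] t 2.7 w 0.017220724442705403
```

arm_command --deltas '[{"translation":[0.3,0.7,-1.1],"turn":[-0.3,0,0]},{"translation":[0.5,1.3,-2.2],"turn":[-0.6,0.1,0]},{"translation":[0.8,2,-3.3],"turn":[-0.8,0.1,0.1]},{"translation":[1.1,2.7,-4.4],"turn":[-1,0.1,0.1]},{"translation":[1.4,3.4,-5.5],"turn":[-1.2,0.2,0.2]},{"translation":[1.6,4,-6.5],"turn":[-1.4,0.2,0.2]},{"translation":[1.9,4.7,-7.5],"turn":[-1.6,0.2,0.2]},{"translation":[2.2,5.3,-8.2],"turn":[-1.6,0.2,0.2]},{"translation":[2.4,5.5,-8.5],"turn":[-1.6,0.2,0.2]},{"translation":[2.4,5.5,-8.5],"turn":[-1.6,0.2,0.2]},{"translation":[2.4,5.5,-8.5],"turn":[-1.6,0.2,0.2]},{"translation":[2.4,5.5,-8.5],"turn":[-1.6,0.2,0.2]}]'

```text
time_s: 3.7
ee_pos: [0.6716, -0.0703, 0.2648]
eef_rot: [1.559, 1.312, -0.096]
force: [0.1, -0.5, 0.8]
grip_width: 0.0004
```

```bash
python3 - <<'E'
from h import *
p,M=tcp_for((.050,.035,.165)); delta(p,M); edge()
E
```

```text
t 3.7 tr [ 3.162 -0.279 -0.276] turn [-0.059  0.051  0.04 ]
edge grinder mm [ 36.4  28.4 113.3] F [ 0.14 -0.53  0.75] t 3.7 w 0.0004438790454474241
```

arm_command --deltas '[{"translation":[0.6,-0.1,-0.1],"turn":[0,0,0]},{"translation":[1.2,-0.2,-0.2],"turn":[0,0,0]},{"translation":[1.8,-0.3,-0.3],"turn":[0,0,0]},{"translation":[2.4,-0.3,-0.3],"turn":[0,0,0]},{"translation":[2.9,-0.3,-0.3],"turn":[0,0,0]},{"translation":[3.15,-0.28,-0.28],"turn":[-0.06,0.05,0.04]},{"translation":[3.15,-0.28,-0.28],"turn":[-0.06,0.05,0.04]},{"translation":[3.15,-0.28,-0.28],"turn":[-0.06,0.05,0.04]},{"translation":[3.15,-0.28,-0.28],"turn":[-0.06,0.05,0.04]}]'

```text
time_s: 4.45
ee_pos: [0.6863, -0.064, 0.1877]
eef_rot: [1.57, 1.308, -0.079]
force: [-0.5, 0.8, 0.3]
grip_width: 0.0005
```

```bash
python3 - <<'E'
from h import *
p,M=tcp_for((.050,.035,.148)); delta(p,M); edge()
shot("side","pics/s1.png",(230,100,430,260),4);shot("top","pics/t1.png",(280,85,430,260),3.4)
E
```

```text
t 4.45 tr [ 0.692 -0.215  0.035] turn [ 0.008 -0.001 -0.015]
edge grinder mm [50.7 35.9 36.1] F [-0.52  0.77  0.34] t 4.45 w 0.0005448656212600447
```

View pics/s1.png

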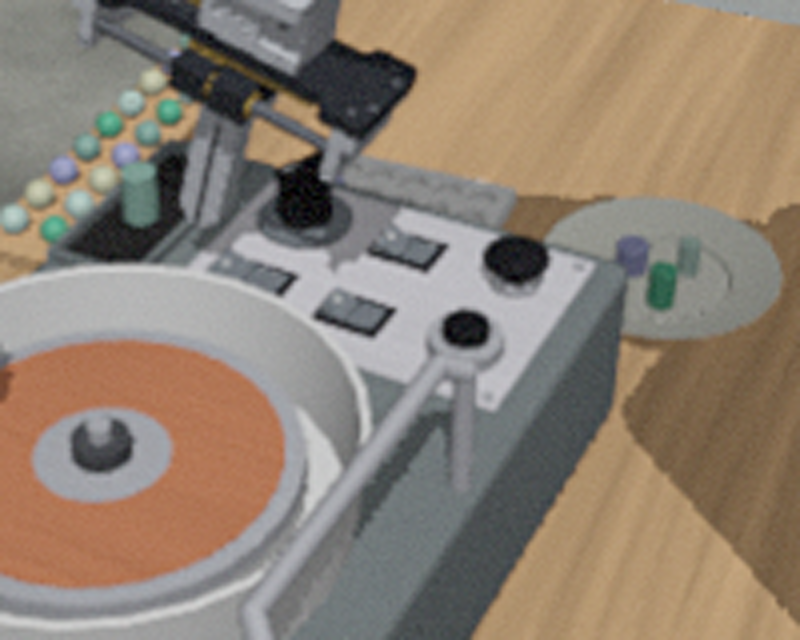

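View pics/t1.png

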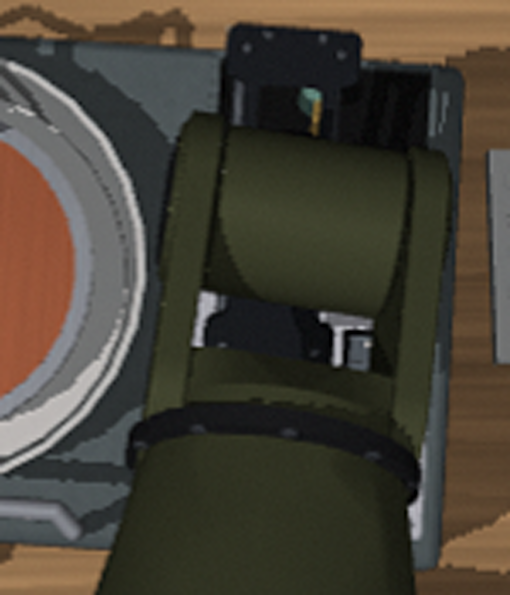

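```bash
python3 - <<'E'
from h import *
o=ctrl.get_obs(); M=R.from_euler("xyz",o["eef_rot"]).as_matrix(); p=np.array(o["ee_pos"])
im=cv2.imread("pics/s1.png")[:300,100:400]
for y in(-.0125,.0125):
  for z in(-.008,.008):
    q=(proj(p+M@[.019,y,z],"side")[0]+.5-[230,100])*4-[100,0]; cv2.circle(im,tuple(int(k) for k in q),2,(0,0,255) if y<0 else (0,255,0),-1)
for g in [(.014,.021,.142),(.014,.049,.142),(.056,.021,.142),(.056,.049,.142)]: 
    q=(proj(grind(V,(g[0],g[1],.135 if g[0]<.03 else .142)),"side")[0]+.5-[230,100])*4-[100,0]; cv2.circle(im,tuple(int(k) for k in q),2,(255,0,0),-1)
cv2.imwrite("pics/s1b.png",cv2.resize(im,None,fx=2,fy=2))
E
```

```text
(no output)
```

View pics/s1b.png

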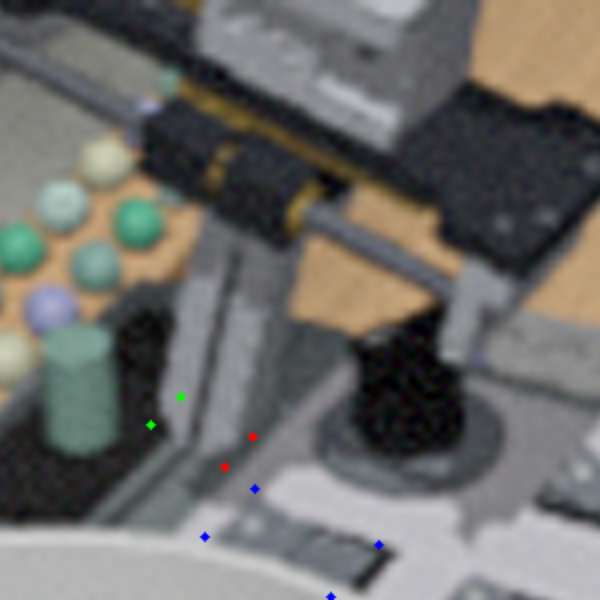

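```bash
python3 - <<'E'
from h import *
p,M=tcp_for((.050,.035,.143)); delta(p,M)
p,M=tcp_for((.050,.035,.134)); delta(p,M)
E
```

```text
t 4.55 tr [ 0.88  -0.265  0.042] turn [ 0.01  -0.002 -0.014]
t 4.55 tr [ 1.227 -0.359  0.042] turn [ 0.01  -0.002 -0.014]
```

arm_command --deltas '[{"translation":[0.3,-0.1,0.02],"turn":[0,0,0]},{"translation":[0.6,-0.19,0.04],"turn":[0,0,0]},{"translation":[0.85,-0.26,0.04],"turn":[0,0,0]},{"translation":[0.88,-0.265,0.04],"turn":[0,0,0]},{"translation":[0.91,-0.272,0.04],"turn":[0,0,0]},{"translation":[0.94,-0.28,0.04],"turn":[0,0,0]},{"translation":[0.97,-0.288,0.04],"turn":[0,0,0]},{"translation":[1.0,-0.296,0.04],"turn":[0,0,0]},{"translation":[1.03,-0.304,0.04],"turn":[0,0,0]},{"translation":[1.03,-0.304,0.04],"turn":[0,0,0]}]'

```text
time_s: 5.38
ee_pos: [0.6854, -0.0647, 0.1596]
eef_rot: [1.571, 1.309, -0.078]
force: [-0.0, -0.8, 0.3]
grip_width: 0.0003
```

```bash
python3 - <<'E'
from h import *
edge();p,M=tcp_for((.050,.035,.134)); delta(p,M)
E
```

```text
edge grinder mm [49.8 35.1  8. ] F [-0.03 -0.8   0.28] t 5.3833 w 0.000297572213256741
t 5.3833 tr [ 0.158 -0.035  0.006] turn [ 0.011 -0.003  0.002]
```

arm_command --deltas '[{"translation":[0.03,-0.008,0],"turn":[0,0,0]},{"translation":[0.06,-0.016,0],"turn":[0,0,0]},{"translation":[0.06,-0.016,0],"turn":[0,0,0]}]'

```text
time_s: 5.63
ee_pos: [0.6856, -0.0647, 0.1583]
eef_rot: [1.571, 1.308, -0.078]
force: [0.8, -0.1, 1.5]
grip_width: 0.0003
```

arm_command --deltas '[{"translation":[0.03,-0.008,0],"turn":[0,0,0]},{"translation":[0.03,-0.008,0],"turn":[0,0,0]}]'

```text
time_s: 5.8
ee_pos: [0.6857, -0.0647, 0.1576]
eef_rot: [1.571, 1.308, -0.078]
force: [2.2, -0.6, 1.6]
grip_width: 0.0005
```

```bash
python3 - <<'E'
from h import *
edge();shot("side","pics/s2.png",(230,100,430,260),4)
E
```

```text
edge grinder mm [50.1 35.2  6. ] F [ 2.17 -0.57  1.63] t 5.8 w 0.00048630253084458393
```

View pics/s2.png

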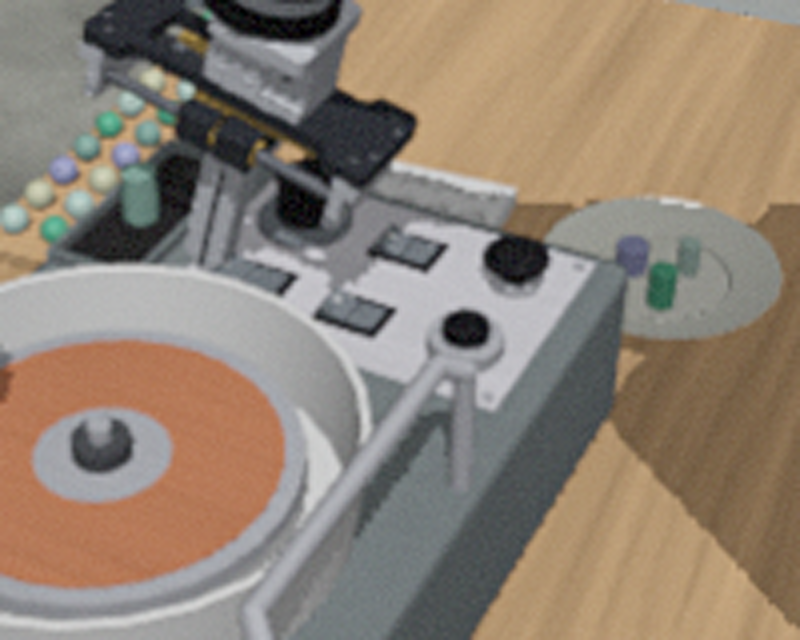

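arm_command --deltas '[{"translation":[-0.2,0.05,0],"turn":[0,0,0]},{"translation":[-0.4,0.06,0],"turn":[0,0,0]},{"translation":[-0.4,-0.1,0],"turn":[0,0,0]},{"translation":[-0.4,-0.1,0],"turn":[0,0,0]},{"translation":[-0.4,-0.1,0],"turn":[0,0,0]}]'

```text
time_s: 6.27
ee_pos: [0.6801, -0.0642, 0.1662]
eef_rot: [1.571, 1.31, -0.078]
force: [-0.1, 0.5, -0.4]
grip_width: 0.0001
```

```bash
python3 - <<'E'
from h import *
edge();shot("side","pics/s3.png",(255,130,335,190),10)
p,M=tcp_for((.046,.035,.137)); delta(p,M)
E
```

```text
edge grinder mm [44.5 35.2 14.7] F [-0.08  0.52 -0.43] t 6.2667 w 0.00012055788966877466
t 6.3167 tr [ 0.309 -0.025  0.007] turn [ 0.011 -0.004  0.006]
```

View pics/s3.png

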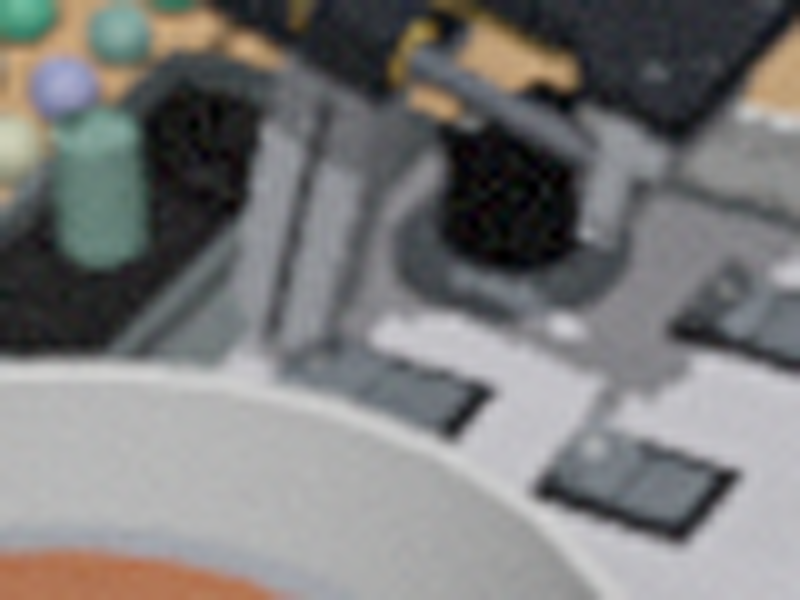

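arm_command --deltas '[{"translation":[0.1,0.02,0],"turn":[0,0,0]},{"translation":[0.15,0.02,0],"turn":[0,0,0]},{"translation":[0.2,0.005,0],"turn":[0,0,0]},{"translation":[0.23,-0.003,0],"turn":[0,0,0]},{"translation":[0.26,-0.011,0],"turn":[0,0,0]},{"translation":[0.26,-0.011,0],"turn":[0,0,0]}]'

```text
time_s: 6.82
ee_pos: [0.6818, -0.0644, 0.1599]
eef_rot: [1.571, 1.309, -0.078]
force: [-0.1, 0.8, 1.7]
grip_width: 0.0005
```

arm_command --deltas '[{"translation":[0.03,-0.008,0],"turn":[0,0,0]},{"translation":[0.06,-0.016,0],"turn":[0,0,0]},{"translation":[0.06,-0.016,0],"turn":[0,0,0]}]'

```text
time_s: 7.07
ee_pos: [0.682, -0.0644, 0.1586]
eef_rot: [1.571, 1.308, -0.078]
force: [0.9, -0.6, 2.6]
grip_width: 0.0005
```

arm_command --deltas '[{"translation":[0.03,-0.008,0],"turn":[0,0,0]},{"translation":[0.03,-0.008,0],"turn":[0,0,0]}]'

```text
time_s: 7.23
ee_pos: [0.6819, -0.0644, 0.1578]
eef_rot: [1.571, 1.309, -0.078]
force: [1.2, 0.4, 2.4]
grip_width: 0.0004
```

```bash
python3 - <<'E'
from h import *
edge();shot("side","pics/s4.png",(255,130,335,190),10)
E
```

```text
edge grinder mm [46.4 35.2  6.2] F [1.24 0.38 2.36] t 7.2333 w 0.0004333878916883606
```

View pics/s4.png

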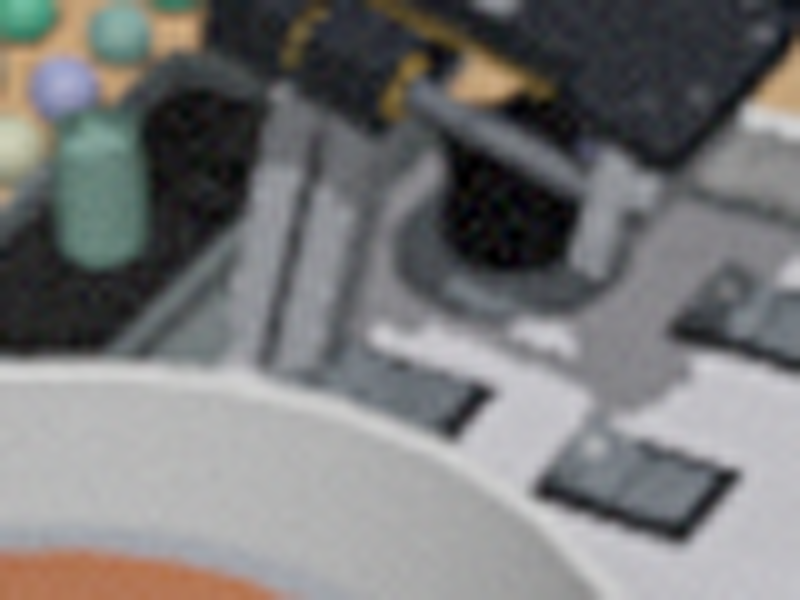

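arm_command --deltas '[{"translation":[0.03,-0.008,0],"turn":[0,0,0]},{"translation":[0.05,-0.013,0],"turn":[0,0,0]},{"translation":[0.05,-0.013,0],"turn":[0,0,0]}]'

```text
time_s: 7.53
ee_pos: [0.6818, -0.0644, 0.1563]
eef_rot: [1.571, 1.309, -0.078]
force: [0.6, 0.7, 0.6]
grip_width: 0.0004
```

arm_command --deltas '[{"translation":[0.03,-0.008,0],"turn":[0,0,0]},{"translation":[0.03,-0.008,0],"turn":[0,0,0]}]'

```text
time_s: 7.7
ee_pos: [0.6818, -0.0644, 0.1555]
eef_rot: [1.571, 1.309, -0.078]
force: [0.6, -0.9, 1.4]
grip_width: 0.0007
```

arm_command --deltas '[{"translation":[0.03,-0.008,0],"turn":[0,0,0]},{"translation":[0.03,-0.008,0],"turn":[0,0,0]}]'

```text
time_s: 7.87
ee_pos: [0.6818, -0.0643, 0.1547]
eef_rot: [1.571, 1.309, -0.078]
force: [0.3, 0.3, 1.5]
grip_width: 0.0007
```

arm_command --deltas '[{"translation":[0.03,-0.008,0],"turn":[0,0,0]},{"translation":[0.03,-0.008,0],"turn":[0,0,0]}]'

```text
time_s: 8.03
ee_pos: [0.6819, -0.0644, 0.1542]
eef_rot: [1.571, 1.309, -0.078]
force: [0.2, 0.2, 2.5]
grip_width: 0.0003
```

arm_command --deltas '[{"translation":[0.03,-0.008,0],"turn":[0,0,0]},{"translation":[0.03,-0.008,0],"turn":[0,0,0]}]'

```text
time_s: 8.2
ee_pos: [0.6819, -0.0644, 0.154]
eef_rot: [1.571, 1.308, -0.078]
force: [-2.7, 0.3, 7.1]
grip_width: 0.0004
```

```bash
python3 - <<'E'
from h import *
edge();shot("side","pics/s5.png",(255,130,335,190),10)
E
```

```text
edge grinder mm [46.4 35.2  2.4] F [-2.74  0.32  7.05] t 8.2 w 0.0004339643839091587
```

View pics/s5.png

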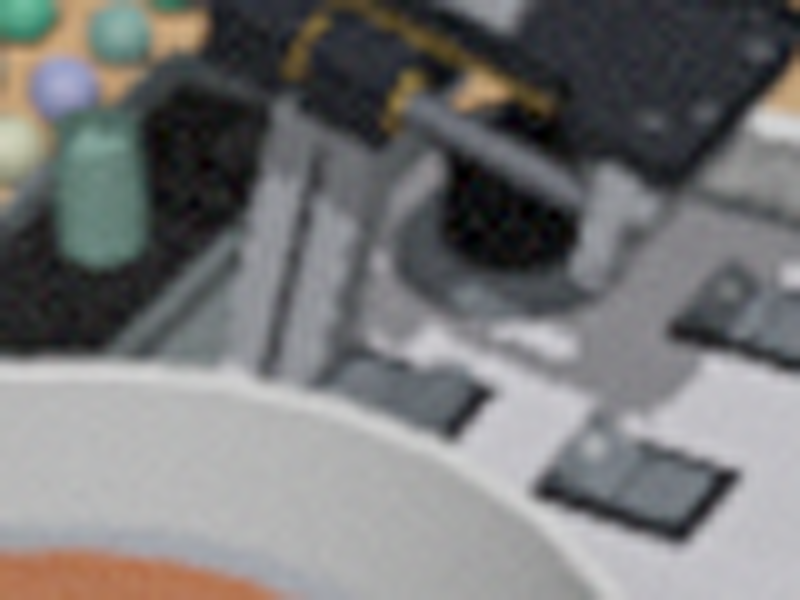

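```bash
python3 - <<'E'
from h import *
p,M=tcp_for((.046,.035,.155)); delta(p,M)
p,M=tcp_for((-.026,.035,.155)); delta(p,M)
p,M=tcp_for((-.026,.035,.142)); delta(p,M)
E
```

```text
t 8.25 tr [-0.877  0.22   0.007] turn [ 0.012 -0.003 -0.007]
t 8.25 tr [-1.624 -2.561  0.004] turn [ 0.012 -0.003 -0.007]
t 8.25 tr [-1.122 -2.696  0.004] turn [ 0.012 -0.003 -0.007]
```

arm_command --deltas '[{"translation":[-0.3,0.08,0],"turn":[0,0,0]},{"translation":[-0.9,0.22,0],"turn":[0,0,0]},{"translation":[-1.1,-0.5,0],"turn":[0,0,0]},{"translation":[-1.3,-1.2,0],"turn":[0,0,0]},{"translation":[-1.5,-2,0],"turn":[0,0,0]},{"translation":[-1.62,-2.56,0],"turn":[0,0,0]},{"translation":[-1.62,-2.56,0],"turn":[0,0,0]},{"translation":[-1.62,-2.56,0],"turn":[0,0,0]},{"translation":[-1.62,-2.56,0],"turn":[0,0,0]}]'

```text
time_s: 9.0
ee_pos: [0.6104, -0.0588, 0.1761]
eef_rot: [1.571, 1.309, -0.078]
force: [-0.6, 0.5, 0.5]
grip_width: 0.0006
```

```bash
python3 - <<'E'
from h import *
edge();shot("side","pics/s6.png",(255,130,335,190),10)
p,M=tcp_for((-.026,.035,.142)); delta(p,M)
E
```

```text
edge grinder mm [-25.4  35.   24.5] F [-0.61  0.55  0.51] t 9.0 w 0.0006404161638132594
t 9.05 tr [ 0.469 -0.152  0.002] turn [ 0.011 -0.003  0.   ]
```

View pics/s6.png

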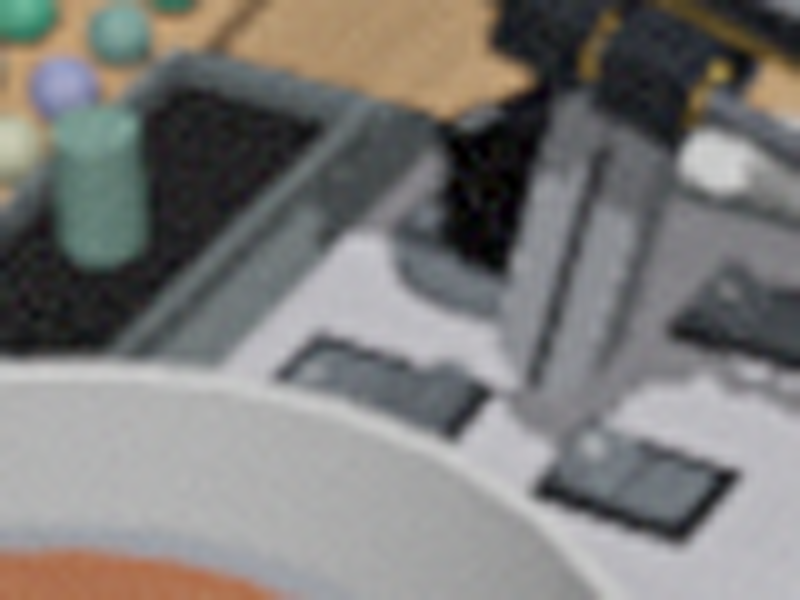

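The mains rocker is on: its far facet is flat and its near end is raised, at about (330,365) to (440,380). Next is the water rocker.

arm_command --deltas '[{"translation":[0.2,-0.07,0],"turn":[0,0,0]},{"translation":[0.4,-0.13,0],"turn":[0,0,0]},{"translation":[0.47,-0.15,0],"turn":[0,0,0]},{"translation":[0.5,-0.16,0],"turn":[0,0,0]},{"translation":[0.53,-0.17,0],"turn":[0,0,0]},{"translation":[0.56,-0.175,0],"turn":[0,0,0]},{"translation":[0.59,-0.185,0],"turn":[0,0,0]},{"translation":[0.62,-0.19,0],"turn":[0,0,0]},{"translation":[0.62,-0.19,0],"turn":[0,0,0]}]'

```text
time_s: 9.8
ee_pos: [0.6091, -0.0587, 0.1596]
eef_rot: [1.571, 1.309, -0.078]
force: [0.6, 0.2, -1.1]
grip_width: 0.0003
```

arm_command --deltas '[{"translation":[0.03,-0.008,0],"turn":[0,0,0]},{"translation":[0.06,-0.016,0],"turn":[0,0,0]},{"translation":[0.06,-0.016,0],"turn":[0,0,0]}]'

```text
time_s: 10.05
ee_pos: [0.6093, -0.0587, 0.1582]
eef_rot: [1.571, 1.309, -0.078]
force: [-0.2, 0.5, 0.3]
grip_width: 0.0007
```

arm_command --deltas '[{"translation":[0.03,-0.008,0],"turn":[0,0,0]},{"translation":[0.05,-0.013,0],"turn":[0,0,0]},{"translation":[0.05,-0.013,0],"turn":[0,0,0]}]'

```text
time_s: 10.3
ee_pos: [0.6095, -0.0587, 0.1571]
eef_rot: [1.571, 1.308, -0.078]
force: [1.8, -0.5, 2.2]
grip_width: 0.0007
```

```bash
python3 - <<'E'
from h import *
edge();shot("side","pics/s7.png",(255,130,335,190),10)
E
```

```text
edge grinder mm [-26.3  35.1   5.5] F [ 1.83 -0.46  2.19] t 10.3 w 0.0006564149658534202
```

View pics/s7.png

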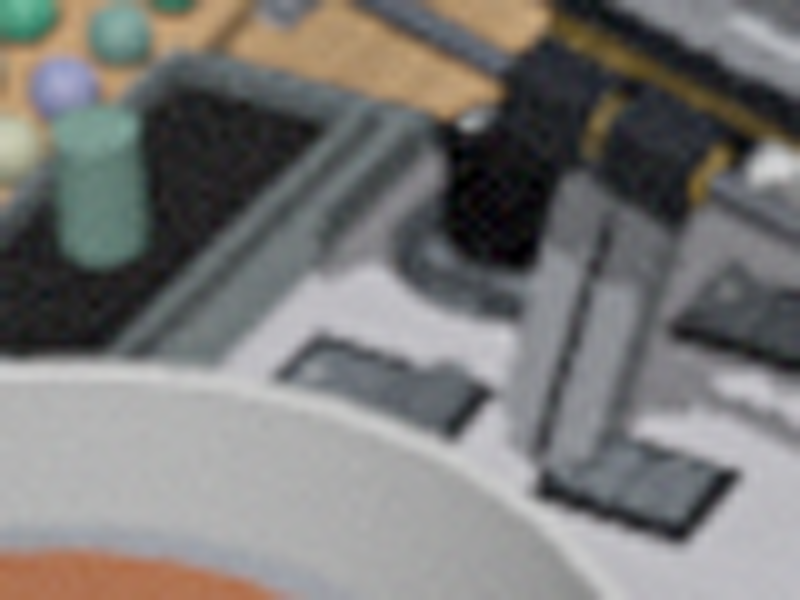

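arm_command --deltas '[{"translation":[0.03,-0.008,0],"turn":[0,0,0]},{"translation":[0.05,-0.013,0],"turn":[0,0,0]},{"translation":[0.05,-0.013,0],"turn":[0,0,0]}]'

```text
time_s: 10.6
ee_pos: [0.6096, -0.0587, 0.1557]
eef_rot: [1.571, 1.308, -0.078]
force: [5.1, -0.1, 2.1]
grip_width: 0.0006
```

arm_command --deltas '[{"translation":[0.03,-0.008,0],"turn":[0,0,0]},{"translation":[0.03,-0.008,0],"turn":[0,0,0]}]'

```text
time_s: 10.77
ee_pos: [0.6096, -0.0587, 0.155]
eef_rot: [1.571, 1.308, -0.078]
force: [6.1, -0.3, 1.8]
grip_width: 0.0006
```

arm_command --deltas '[{"translation":[0.03,-0.008,0],"turn":[0,0,0]},{"translation":[0.03,-0.008,0],"turn":[0,0,0]}]'

```text
time_s: 10.93
ee_pos: [0.6096, -0.0587, 0.1542]
eef_rot: [1.571, 1.308, -0.078]
force: [5.7, 0.3, 1.9]
grip_width: 0.0005
```

arm_command --deltas '[{"translation":[0.03,-0.008,0],"turn":[0,0,0]},{"translation":[0.03,-0.008,0],"turn":[0,0,0]}]'

```text
time_s: 11.1
ee_pos: [0.6095, -0.0587, 0.1533]
eef_rot: [1.571, 1.308, -0.078]
force: [4.7, -0.8, 2.7]
grip_width: 0.0001
```

The sideways force suggests the tip slid off past the rocker's end. I'll lift and look.

arm_command --deltas '[{"translation":[-0.3,0.1,0],"turn":[0,0,0]},{"translation":[-0.6,0.15,0],"turn":[0,0,0]},{"translation":[-0.7,0.2,0],"turn":[0,0,0]},{"translation":[-0.7,0.2,0],"turn":[0,0,0]},{"translation":[-0.7,0.2,0],"turn":[0,0,0]}]'

```text
time_s: 11.52
ee_pos: [0.6093, -0.0587, 0.1714]
eef_rot: [1.571, 1.309, -0.078]
force: [0.1, -0.4, 0.3]
grip_width: 0.0005
```

```bash
python3 - <<'E'
from h import *
edge();shot("side","pics/s8.png",(255,130,335,190),10)
p,M=tcp_for((-.030,.035,.142)); delta(p,M)
E
```

```text
edge grinder mm [-26.5  35.1  19.8] F [ 0.08 -0.42  0.26] t 11.5167 w 0.0005402568793076084
t 11.5667 tr [ 0.256 -0.213  0.005] turn [ 0.012 -0.004  0.008]
```

View pics/s8.png

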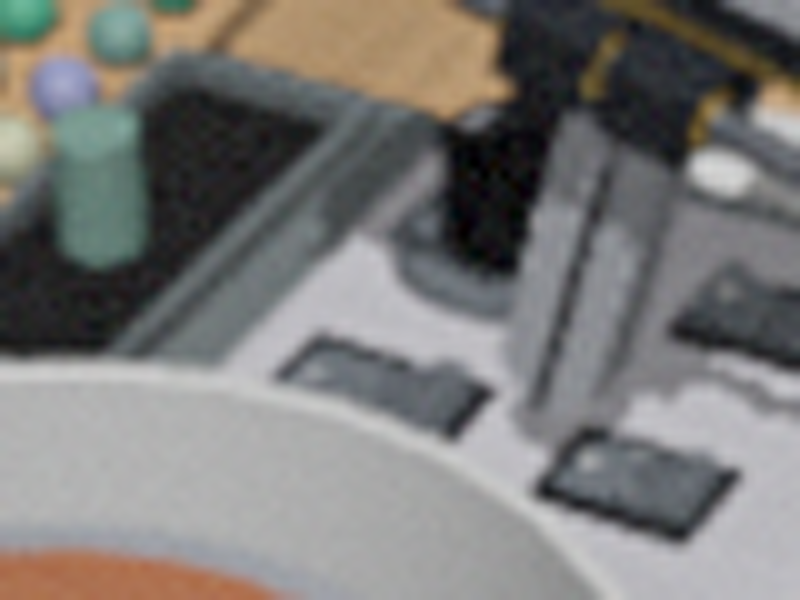

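arm_command --deltas '[{"translation":[0.1,-0.2,0],"turn":[0,0,0]},{"translation":[0.2,-0.24,0],"turn":[0,0,0]},{"translation":[0.29,-0.26,0],"turn":[0,0,0]},{"translation":[0.33,-0.27,0],"turn":[0,0,0]},{"translation":[0.37,-0.28,0],"turn":[0,0,0]},{"translation":[0.41,-0.29,0],"turn":[0,0,0]},{"translation":[0.45,-0.3,0],"turn":[0,0,0]},{"translation":[0.45,-0.3,0],"turn":[0,0,0]}]'

```text
time_s: 12.23
ee_pos: [0.6051, -0.0584, 0.1584]
eef_rot: [1.571, 1.309, -0.078]
force: [-0.7, -0.6, -0.9]
grip_width: 0.0005
```

arm_command --deltas '[{"translation":[0.03,-0.008,0],"turn":[0,0,0]},{"translation":[0.06,-0.016,0],"turn":[0,0,0]},{"translation":[0.06,-0.016,0],"turn":[0,0,0]}]'

```text
time_s: 12.48
ee_pos: [0.6051, -0.0584, 0.1569]
eef_rot: [1.571, 1.309, -0.078]
force: [0.3, -0.1, -0.5]
grip_width: 0.0007
```

arm_command --deltas '[{"translation":[0.03,-0.008,0],"turn":[0,0,0]},{"translation":[0.05,-0.013,0],"turn":[0,0,0]},{"translation":[0.05,-0.013,0],"turn":[0,0,0]}]'

```text
time_s: 12.73
ee_pos: [0.6051, -0.0584, 0.1556]
eef_rot: [1.571, 1.309, -0.078]
force: [0.4, -1.4, 0.8]
grip_width: 0.0001
```

```bash
python3 - <<'E'
from h import *
edge()
E
```

```text
edge grinder mm [-30.7  35.1   4. ] F [ 0.36 -1.4   0.77] t 12.7333 w 0.00012818177336466202
```

arm_command --deltas '[{"translation":[0.03,-0.008,0],"turn":[0,0,0]},{"translation":[0.03,-0.008,0],"turn":[0,0,0]}]'

```text
time_s: 12.9
ee_pos: [0.6051, -0.0584, 0.1548]
eef_rot: [1.571, 1.309, -0.078]
force: [0.5, 0.5, -0.2]
grip_width: 0.0005
```

arm_command --deltas '[{"translation":[0.03,-0.008,0],"turn":[0,0,0]},{"translation":[0.03,-0.008,0],"turn":[0,0,0]}]'

```text
time_s: 13.07
ee_pos: [0.6053, -0.0584, 0.1543]
eef_rot: [1.571, 1.309, -0.078]
force: [-0.7, 0.9, 1.1]
grip_width: 0.0006
```

arm_command --deltas '[{"translation":[0.02,-0.005,0],"turn":[0,0,0]},{"translation":[0.02,-0.005,0],"turn":[0,0,0]}]'

```text
time_s: 13.23
ee_pos: [0.6053, -0.0584, 0.1541]
eef_rot: [1.571, 1.309, -0.078]
force: [-2.6, 1.3, 3.8]
grip_width: 0.0004
```

arm_command --deltas '[{"translation":[0.02,-0.005,0],"turn":[0,0,0]},{"translation":[0.02,-0.005,0],"turn":[0,0,0]}]'

```text
time_s: 13.4
ee_pos: [0.6054, -0.0584, 0.154]
eef_rot: [1.571, 1.308, -0.078]
force: [-4.4, 1.3, 8.4]
grip_width: 0.0003
```

arm_command --deltas '[{"translation":[0.02,-0.005,0],"turn":[0,0,0]},{"translation":[0.02,-0.005,0],"turn":[0,0,0]}]'

```text
time_s: 13.57
ee_pos: [0.6054, -0.0584, 0.1539]
eef_rot: [1.571, 1.308, -0.078]
force: [-7.0, 0.7, 11.6]
grip_width: 0.0005
```

```bash
python3 - <<'E'
from h import *
edge();shot("side","pics/s9.png",(255,130,335,190),10)
E
```

```text
edge grinder mm [-30.4  35.1   2.3] F [-7.02  0.7  11.64] t 13.5667 w 0.0004705408378652894
```

View pics/s9.png

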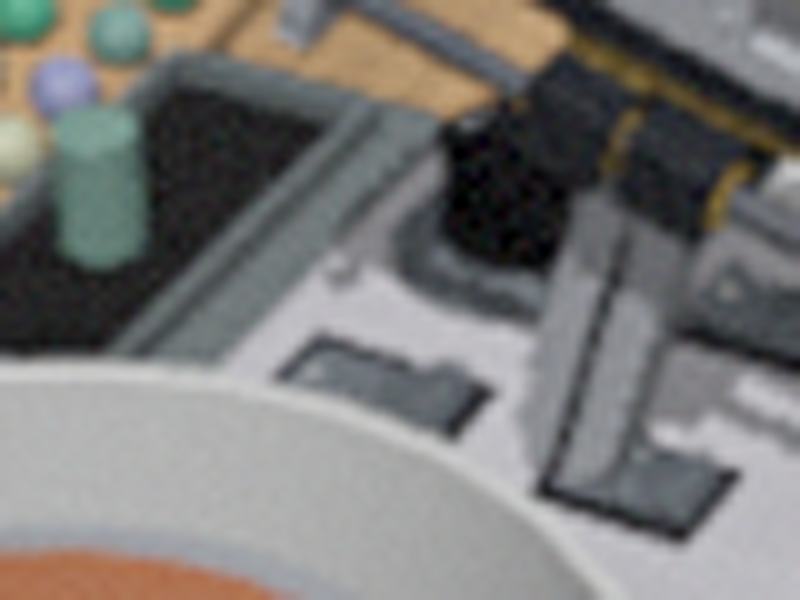

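```bash
python3 - <<'E'
from h import *
for q in [(-.031,.035,.168),(-.111,.035,.168)]:
  p,M=tcp_for(q); delta(p,M)
E
```

```text
t 13.6167 tr [-1.386  0.348  0.004] turn [ 0.013 -0.002 -0.013]
t 13.6167 tr [-2.218 -2.742  0.   ] turn [ 0.013 -0.002 -0.013]
```

arm_command --deltas '[{"translation":[-0.5,0.13,0],"turn":[0,0,0]},{"translation":[-1.2,0.3,0],"turn":[0,0,0]},{"translation":[-1.5,-0.4,0],"turn":[0,0,0]},{"translation":[-1.7,-1.2,0],"turn":[0,0,0]},{"translation":[-1.95,-2,0],"turn":[0,0,0]},{"translation":[-2.2,-2.7,0],"turn":[0,0,0]},{"translation":[-2.22,-2.74,0],"turn":[0,0,0]},{"translation":[-2.22,-2.74,0],"turn":[0,0,0]},{"translation":[-2.22,-2.74,0],"turn":[0,0,0]}]'

```text
time_s: 14.37
ee_pos: [0.5256, -0.0522, 0.1888]
eef_rot: [1.571, 1.308, -0.078]
force: [-0.0, 0.6, 0.1]
grip_width: 0.0008
```

```bash
python3 - <<'E'
from h import *
edge();shot("side","pics/s10.png",(265,135,365,205),8)
p,M=tcp_for((-.111,.035,.150)); delta(p,M)
E
```

```text
edge grinder mm [-110.4   35.    37.2] F [-0.04  0.58  0.06] t 14.3667 w 0.0008360084978428926
t 14.4167 tr [ 0.648 -0.201 -0.001] turn [ 0.011 -0.003 -0.002]
```

View pics/s10.png

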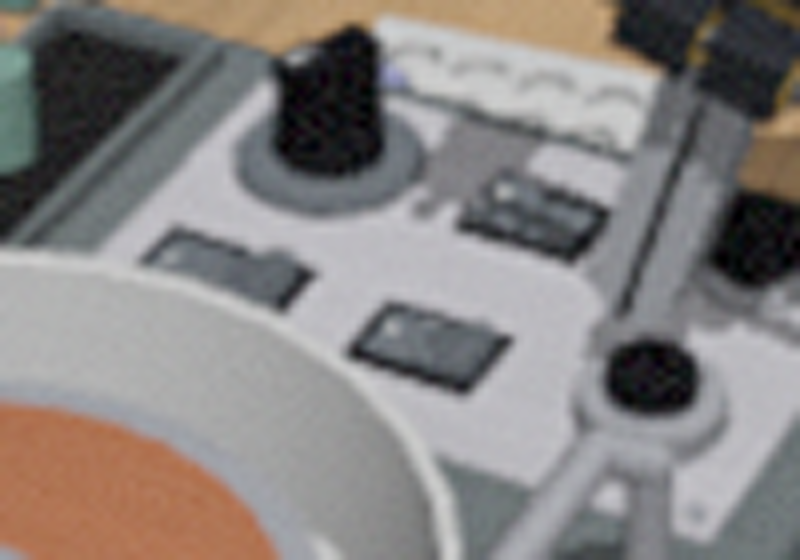

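arm_command --deltas '[{"translation":[0.3,-0.1,0],"turn":[0,0,0]},{"translation":[0.55,-0.17,0],"turn":[0,0,0]},{"translation":[0.65,-0.2,0],"turn":[0,0,0]},{"translation":[0.68,-0.21,0],"turn":[0,0,0]},{"translation":[0.71,-0.217,0],"turn":[0,0,0]},{"translation":[0.74,-0.225,0],"turn":[0,0,0]},{"translation":[0.74,-0.225,0],"turn":[0,0,0]}]'

```text
time_s: 15.0
ee_pos: [0.5243, -0.052, 0.1692]
eef_rot: [1.571, 1.309, -0.078]
force: [-1.9, 0.4, 2.0]
grip_width: 0.0003
```

arm_command --deltas '[{"translation":[0.03,-0.008,0],"turn":[0,0,0]},{"translation":[0.06,-0.016,0],"turn":[0,0,0]},{"translation":[0.06,-0.016,0],"turn":[0,0,0]}]'

```text
time_s: 15.25
ee_pos: [0.5243, -0.0521, 0.1677]
eef_rot: [1.571, 1.309, -0.078]
force: [-1.4, 0.2, 2.3]
grip_width: 0.0002
```

```bash
python3 - <<'E'
from h import *
edge();shot("side","pics/s11.png",(265,135,365,205),8)
E
```

```text
edge grinder mm [-111.7   35.    16.1] F [-1.43  0.22  2.28] t 15.25 w 0.00023272768752663546
```

View pics/s11.png

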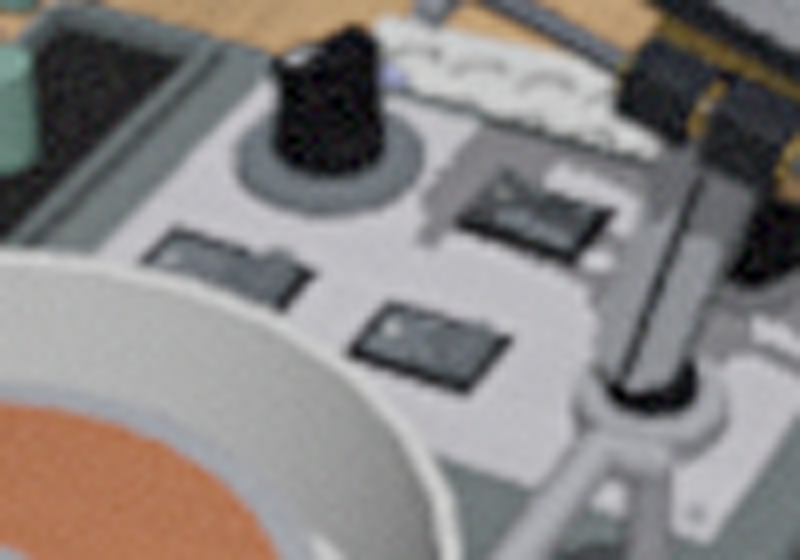

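arm_command --deltas '[{"translation":[0.04,-0.01,0],"turn":[0,0,0]},{"translation":[0.08,-0.021,0],"turn":[0,0,0]},{"translation":[0.08,-0.021,0],"turn":[0,0,0]}]'

```text
time_s: 15.55
ee_pos: [0.5243, -0.0521, 0.1655]
eef_rot: [1.571, 1.309, -0.078]
force: [-2.1, 0.7, 4.1]
grip_width: 0.0007
```

arm_command --deltas '[{"translation":[0.03,-0.008,0],"turn":[0,0,0]},{"translation":[0.03,-0.008,0],"turn":[0,0,0]}]'

```text
time_s: 15.72
ee_pos: [0.5244, -0.0521, 0.165]
eef_rot: [1.571, 1.309, -0.078]
force: [-3.4, 1.2, 6.6]
grip_width: 0.0007
```

arm_command --deltas '[{"translation":[0.03,-0.008,0],"turn":[0,0,0]},{"translation":[0.03,-0.008,0],"turn":[0,0,0]}]'

```text
time_s: 15.88
ee_pos: [0.5245, -0.0521, 0.1648]
eef_rot: [1.571, 1.308, -0.078]
force: [-5.6, 1.6, 12.2]
grip_width: 0.0004
```

arm_command --deltas '[{"translation":[-0.3,0.08,0],"turn":[0,0,0]},{"translation":[-1,0.27,0],"turn":[0,0,0]},{"translation":[-2,0.5,0],"turn":[0,0,0]},{"translation":[-3.2,0.8,0],"turn":[0,0,0]},{"translation":[-4.5,1.1,0],"turn":[0,0,0]},{"translation":[-5.5,0.6,0.5],"turn":[0,0,0]},{"translation":[-6,-0.4,1.3],"turn":[0,0,0]},{"translation":[-6,-1.4,2.3],"turn":[0,0,0]},{"translation":[-6,-2,3.5],"turn":[0,0,0]},{"translation":[-6,-2.4,4.7],"turn":[0,0,0]},{"translation":[-6,-2.6,5.8],"turn":[0,0,0]},{"translation":[-6,-2.6,6.8],"turn":[0,0,0]}]'

```text
time_s: 16.88
ee_pos: [0.4085, -0.215, 0.2921]
eef_rot: [1.57, 1.309, -0.079]
force: [0.8, 0.1, 0.5]
grip_width: 0.0002
```

arm_command --deltas '[{"translation":[0,0,1],"turn":[0,0,0]},{"translation":[0,0,1.8],"turn":[0,0,0]},{"translation":[0,0,2],"turn":[0,0,0]},{"translation":[0,0,2],"turn":[0,0,0]},{"translation":[0,0,2],"turn":[0,0,0]}]'

```text
time_s: 17.3
ee_pos: [0.4059, -0.2629, 0.2919]
eef_rot: [1.573, 1.31, -0.076]
force: [-0.4, 0.1, -0.2]
grip_width: 0.0007
```

```bash
python3 - <<'E'
from h import *
edge();shot("side","pics/s12.png",(265,130,365,205),8);shot("top","pics/t12.png",(300,85,440,260),3.4);shot("top","pics/t12f.png")
E
```

```text
edge grinder mm [-213.2 -184.5  140.3] F [-0.35  0.06 -0.24] t 17.3 w 0.0007466091206352811
```

View pics/s12.png

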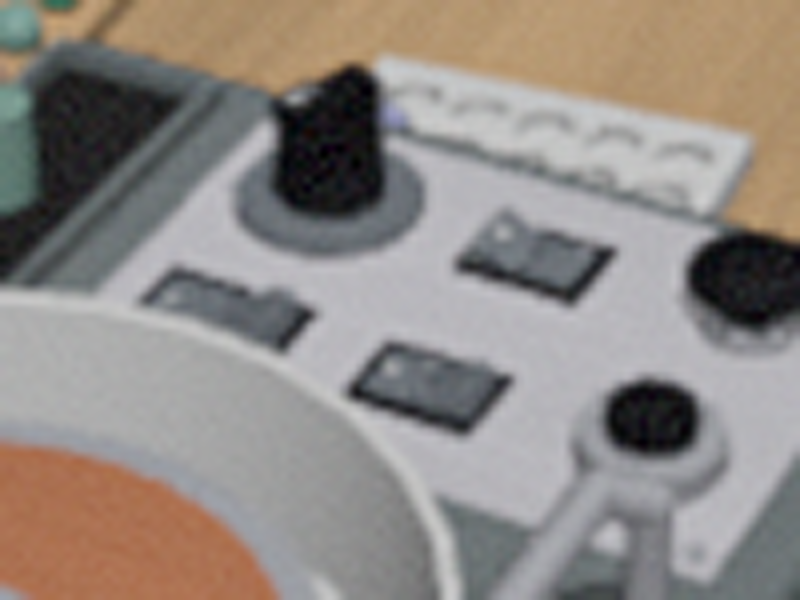

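View pics/t12.png

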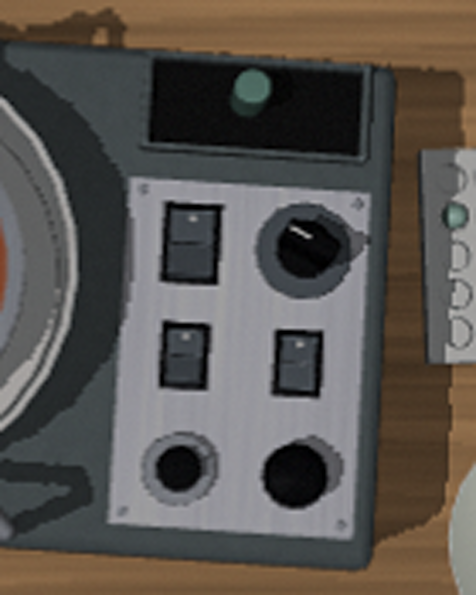

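View pics/t12f.png

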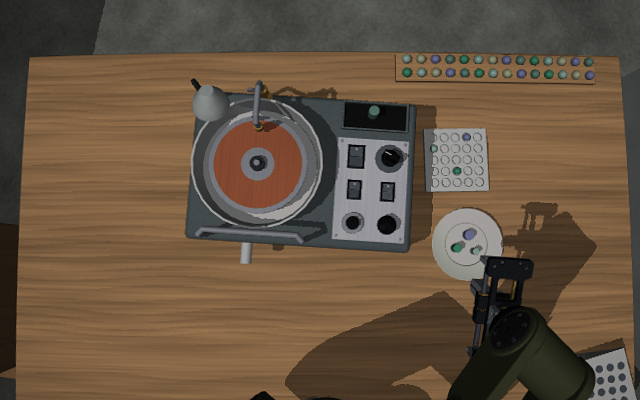

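```bash
python3 - <<'E'
from h import *
for n in("top","side"):
  I=np.mean([optics.camera(n).astype(float) for _ in range(6)],0).mean(2)
  for name,(x,y,hl,on) in dict(mains=(.035,.035,.021,1),water=(-.035,.035,.0165,1),lamp=(-.035,-.035,.0165,0)).items():
    out=[]
    for sgn in(1,-1):
      zs=.135+ (.34*hl*.55 if (sgn<0)==bool(on) else 0)
      G=[(x+sgn*hl*f-.001,y+b,zs) for f in(.45,.55,.65) for b in(-.004,0,.004)]
      q=proj(grind(V,G),n).astype(np.float32); out.append(cv2.remap(I.astype(np.float32),q[:,0],q[:,1],1).mean().round(1))
    print(n,name,"far,near",out)
cv2.imwrite("pics/cmp.png",cv2.resize(np.clip(I[150:190,270:345]*1.3,0,255).astype(np.uint8),None,fx=10,fy=10,interpolation=cv2.INTER_CUBIC))
E
```

```text
top mains far,near [np.float32(70.4), np.float32(59.2)]
top water far,near [np.float32(74.3), np.float32(59.8)]
top lamp far,near [np.float32(72.8), np.float32(71.5)]
side mains far,near [np.float32(121.8), np.float32(98.4)]
side water far,near [np.float32(124.6), np.float32(98.5)]
side lamp far,near [np.float32(131.6), np.float32(113.2)]
```

View pics/cmp.png

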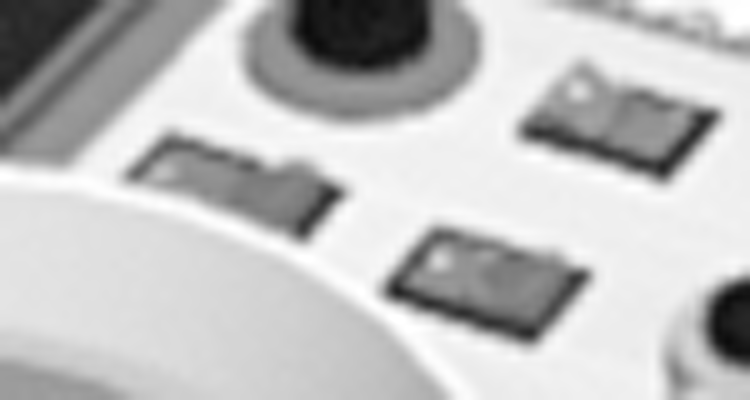

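Mains and water show matching facet shading, and both have the near end raised. The lamp shading differs, so it is still off. Handing in.

```bash
python3 - <<'E'
from h import *
print(ctrl.get_obs()["time_s"]); print(ctrl.hand_in())
E
```

```text
18.05
the job is handed in; nothing more can be done
None
```

I switched on the mains, then the water, then pressed the start button all the way in and let it go, and handed the job in at 18.05 s. Each press ended on a firm stop: about 7 N for the mains, 12 N for the water and 12 N for start.

**First tries off target:** My first press on each rocker landed too close to its far end. On the mains I lifted as soon as I noticed. On the water rocker the tip slid down past the end, with about 6 N sideways. I moved nearer the pivot and pressed each one again, to the same stop height on both.

**Last checks:**
- **Mains and water:** in both cameras the two rockers have the near end raised, with matching shading, so they look fully on.
- **Lamp:** it still has its far end raised, so it is off.
- **Start button:** it has sprung back.
- **Everything else:** the stop button, speed knob, core, board and dish look unmoved.
- **Arm:** it is clear of the machine, with no contact force beyond sensor noise.

**What disagreed:** my position fits from the side and top cameras differed by 1–2 px, about 2–3 mm. The fingertips also touched about 2.6 mm lower than I had calculated. I therefore judged each press by the force at its stop, not by height.

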